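Change the microscope over to its finned lamp house

ROBOT

A 6-joint arm with a two-finger parallel gripper is mounted at the origin on the work surface. World frame = base frame: x ahead of the robot, y to its left, z up, the work surface at z = 0. Lengths are in m, angles in rad, forces in N, time in s.
With the tool pointing down it reaches from about 0.325 to 0.9 m from the base axis. Payload 3.5 kg.
Tool frame: the origin (TCP) lies between the finger pads; the fingertips stand 8 mm ahead of it and the grasp point (between the pads) lies 11 mm behind it; z points along the fingers, y is the direction in which the jaws open and shut (so a half turn about z gives the same grasp; the last joint's range is limited). The gripper opens to 85 mm and grips with 20 to 120 N. Pads are 22 mm wide; open, the fingers measure 114 mm over their backs; the gripper's body (76 mm by 85 mm) begins 54 mm behind the grasp point. The pads swing forward as they close: fully open they stand 13 mm farther back than shut.
Start: joints at [-1.392, 0.276, -0.026, 1.268, 0, 1.467], TCP at [0.174, -0.6, 0.239] pointing down, gripper open.
Joint ranges: [-3.12, 3.12], [-0.85, 1.88], [-1.08, 1.24], [-1.95, 2.15], [-1.57, 1.53], [-3.14, 3.14]. Speed limits (rad/s): [2.57, 2.57, 3.14, 3.14, 3.14, 3.14].

INTERFACE

Orientations are given as a unit quaternion [x, y, z, w].
In Python, from bench import telemetry, imaging, bot gives the robot as it stands.
- The arm moves only by the tool move_arm, never from a script. Its argument "motion" is a list that holds one entry, the list of rows, each a list of 7 numbers: the shift along the tool's x, y, z in cm, then the turn, a rotation vector about the tool's x, y, z in degrees, then the opening, from 0 (shut) to 1 (fully open). A call has 1 to 10 rows; each row shifts and turns the pose as measured when the row begins, along the tool's axes as they then stand; what a row does not reach is not made up. A row lasts 1/8 s, in which the tool goes at most 62.5 mm and 10.7 degrees, less where a joint would pass 70% of its speed; a pose out of reach is approached as far as the arm can. A call with a gripper value outside its range is refused whole. The fingers move at their own pace and stop on an object; "squeeze" is the grip in N (left out, the last holds). Time passes only in rows, so rows that do not move let the fingers close. It gives the time, the measured TCP pose, the force and the opening at its end, in the units of the state.
- telemetry.state(): the state, without advancing time (a new reading comes with each control period).
- imaging.capture(name): name is "side" or "top" or "wrist"; returns a dict with "pixels" (384x512x3 uint8, red, green, blue), "range_z" (384x512 float32, m along the optical axis (not along the pixel's ray), 0 where there is no reading), "fov_y" (degrees; the focal length in pixels is half the picture's height over the tangent of half this angle, whatever the lens; pixels are square), "cx", "cy" (the principal point, pixels), "R" (3x3) and "t" (3): a world point X has camera coordinates R X + t; the wrist camera has in their place "tool_from_camera" (4x4, takes a point from camera to tool coordinates, whose origin is the TCP and whose axes are the flange's). Camera axes: x right, y down, z forward; pixel columns grow to the right and rows downward; lengths in m; the calibration is good to about 2 mm. A picture is of the moment at which its call begins: read the wrist's pose just before it.
- bot.job_done(): hands the job in, once; it reports no verdict.
The state is a dict: "time_s": time; "q": joint angles; "qd": joint speeds; "joint_efforts": joint torques, N m; "ee_pos": TCP position; "eef_rot": TCP orientation; "contact_force": force on the tool from outside, world axes, zero at the start; "moment": the same for the moment, N m; "finger_gap": finger opening in m.
Only numpy, scipy, OpenCV 4.12 (cv2) and the standard library are available. Lean on these libraries where they do the work, as an engineer would, in place of code of your own. Each camera call takes 0.05 s, during which the arm holds its last target.

TASK

Change the microscope's lighting over to the round finned lamp house: first throw the mains isolator's bar handle right over to off (towards the robot), then swing the switch box's hinged clear guard fully open so that it stays back by itself, and turn the selector from its middle position fully home against its stop on the side, left or right, where the finned lamp house stands. Then shut the guard completely and only after that throw the isolator back fully on. Do not knock the loose things lying about.

Things in the scene. Friction and masses are not known exactly. Their poses are not given: they have to be found in the camera images.
- switch_box: Fixed grey switch box (all sizes here in mm), 160 (x) x 170 (y) x 60 high. Origin at the centre of its underside; its x points away from the robot, its y to the robot's left. It carries the selector on its top and the guard above it.
- selector (a joint): Rotary selector, upright axis through the box's origin. Black bar handle 13 wide, underside 72 and top 96 above the bench, on a hub disc of 24 radius; nose reaches 60 from the axis, tail 18. 0: nose points to the robot (box -x), middle. Positive: nose to the box's +y (left), negative: to -y (right). Lamp positions at the end stops, -1 and +1 rad; stiff, stays where left; about 4 N at the nose.
- selector_nose (a point): Point in the handle bar, 50 from the selector's axis along the nose, 86 above the bench.
- guard (a joint): Hinged guard flap over the selector: clear plate 140 x 150 x 5 with a grey frame and two side skirts 24 deep, 120 g. Level hinge along the box's y at its far edge. 0 is shut, 1.9 rad is the open stop (leaning back past upright). It falls shut or fully open under its own weight about upright.
- guard_tab (a point): Grip point in the grey upright tab on the guard's near edge, on the flap's middle line. Tab 14 (along x) x 20 (along y), its top 38 above the flap's mid-plane; this point is 28 above that plane and 130 from the hinge. It moves with the guard: swing about guard_hinge.
- guard_hinge (a point): Middle of the guard's hinge line, 108 above the bench, 70 beyond the box's origin; at rest, axes as the box's.
- isolator_base: Fixed grey mains isolator block, 110 (x) x 80 (y) x 40 high, stands left or right of the switch box. Origin at the centre of its underside; its x points away from the robot. The handle's pivot lies 52 above its origin, axis along its y; two steel ears up to 65 high beside the pivot.
- isolator (a joint): The isolator's handle. 0 = off, leaning 0.7 rad to the robot's side (-x of its base); 1.4 = on, leaning 0.7 rad away (+x). These are its end stops; the heavy handle (300 g) falls over to one or the other once past the middle; about 2 N at the grip.
- isolator_grip (a point): Centre of the handle's black cross-bar: 18 thick, 78 long along y, 85 from the pivot (117 above the bench at either end, 137 at mid-swing).
- joystick_box: Fixed stage console with an upright ball-topped joystick, 110 x 80, 104 high in all; not to be used. Stands on the other side of the switch box from the isolator. Origin under its centre.
- lamp_finned: The finned lamp house: fixed, a lying round barrel with seven bare-metal ring fins, about 140 x 100 x 128 high. Origin under its centre. Left (y > 0) or right (y < 0) on the bench.
- lamp_plain: The plain square lamp house, fixed, bare metal and black, without fins, about 140 x 85 x 115 high, on the other side. Origin under its centre.
- mount1: Round black resin specimen mount, 32 dia x 20 mm high; bystander, origin at its underside's centre.
- mount2: A second such mount; bystander, origin at its underside's centre.
- mount3: A third such mount; bystander, origin at its underside's centre.
- mouse: Black computer mouse, 100 x 58 x 30 mm; bystander, origin at its underside's centre.
- eyepiece: Black microscope eyepiece standing on its narrow end, 36 dia x 66 mm high; bystander, origin at its underside's centre.
- bottle: White plastic bottle, 56 dia x 130 mm high; bystander, origin at its underside's centre.
- screwdriver: Black-handled screwdriver, 200 mm long, 26 thick, lying; bystander, origin under its middle.
- tray: Empty aluminium tray, 120 x 160 x 30 mm high; bystander, origin at its underside's centre.
Mind the look-alikes: they are no part of the job. Leave any orange or turquoise look-alike of the lamp_finned alone.

How it is judged:
By the outcome, as a careful person would: the job done as asked, in the order asked, and still so for the second after the job is handed in, with the robot touching nothing.
It also fails if it takes over 72 s, if anything falls off the work surface, if the arm or the gripper's body presses on something with over 40 N, if the wrist force passes 120 N, or if a joint passes its speed limit or range.

## Working session

There is one attempt and no reset: what is moved stays moved. The work goes in short steps, Python scripts to look and compute and a tool call to move; the robot and the scene stay as the last step left them, time stands still between calls to the robot, and variables do not carry over. Pictures are saved under pics/ and viewed, and the job is handed in when it is done.

Besides the shell and the picture viewer there is one more tool, called after "Request:" by a JSON object that holds its "method" and its "body". move_arm: Moves the arm, as the interface text tells. Its arguments: {"type":"object","properties":{"motion":{"type":"array"},"squeeze":{"type":"number"}},"required":["motion"]}

```bash
mkdir -p pics; ls; cat > h.py <<'E'
import numpy as np, cv2
from bench import telemetry, imaging, bot
from scipy.spatial.transform import Rotation as Ro
def cap(n,f):
    c=imaging.capture(n); cv2.imwrite(f'pics/{f}.png',c['pixels'][:,:,::-1]); np.savez(f'pics/{f}.npz',**c); return c
def load(f): return dict(np.load(f'pics/{f}.npz'))
def cloud(c):
    z=c['range_z'];H,W=z.shape
    f=H/2/np.tan(np.radians(float(c['fov_y'])/2))
    v,u=np.mgrid[:H,:W]
    P=np.stack([(u-c['cx'])/f*z,(v-c['cy'])/f*z,z],-1)
    if 'R' in c: P=(P-c['t'])@c['R']
    P[z==0]=np.nan
    return P
def proj(c,X):
    f=c['range_z'].shape[0]/2/np.tan(np.radians(float(c['fov_y'])/2))
    p=c['R']@np.array(X)+c['t']; return p[:2]/p[2]*f+[c['cx'],c['cy']]
def crop(f,u0,u1,v0,v1,s,o):
    i=cv2.imread(f'pics/{f}.png')[v0:v1,u0:u1]; cv2.imwrite(f'pics/{o}.png',cv2.resize(i,None,fx=s,fy=s,interpolation=cv2.INTER_CUBIC))
E
python3 - <<'E'
from h import *
s=telemetry.state();print(s)
for n in('side','top','wrist'):
    c=cap(n,n+'0');print(n,c['fov_y'],c['cx'],c['cy'],c.get('R'),c.get('t'),c.get('tool_from_camera'))
E
```

```text
pics
{'time_s': 0.0, 'q': array([-1.39241916e+00,  2.77173851e-01, -2.79113975e-02,  1.26801691e+00,
        6.69511789e-06,  1.46739051e+00]), 'qd': array([-0.0001337 ,  0.00012406, -0.00075681,  0.00076124, -0.00179209,
        0.00121496]), 'joint_efforts': array([-1.16653751e-03, -4.45507658e+01,  2.95202601e+01,  1.62637228e-02,
       -1.40902303e-04,  5.82386619e-06]), 'ee_pos': array([ 0.17364249, -0.59958161,  0.23811996]), 'eef_rot': array([ 9.90090543e-01,  1.40425733e-01, -3.98624488e-05, -1.15222988e-03]), 'contact_force': array([-0.44747158,  0.06660475,  0.19709371]), 'moment': array([ 0.01979369,  0.0002799 , -0.0412223 ]), 'finger_gap': 0.08528045284693264}
side 53.51674168050338 250.59501980314852 189.8994143459753 [[-0.7553628  -0.6552832  -0.00556464]
 [-0.31859476  0.37464689 -0.87071068]
 [ 0.57264686 -0.65592959 -0.49176412]] [0.36100054 0.22965035 1.01714334] None
top 52.929847209531 259.20456660073336 187.50483965186083 [[ 0.01865284 -0.99945265 -0.02732166]
 [-0.99897163 -0.01750048 -0.04182607]
 [ 0.04132503  0.02807373 -0.99875127]] [0.04835746 0.46994315 1.43389323] None
wrist 63.203284900376275 256.0748939654737 190.6679192179634 None None [[-2.08693608e-04 -9.58450900e-01 -2.85257479e-01  7.27388518e-02]
 [ 9.99999916e-01 -3.00569594e-04  2.78301582e-04 -9.77823790e-04]
 [-3.52478126e-04 -2.85257397e-01  9.58450882e-01 -1.34166332e-01]
 [ 0.00000000e+00  0.00000000e+00  0.00000000e+00  1.00000000e+00]]
```

View pics/top0.png

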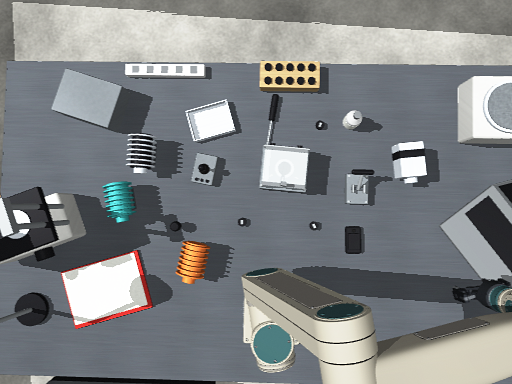

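View pics/side0.png

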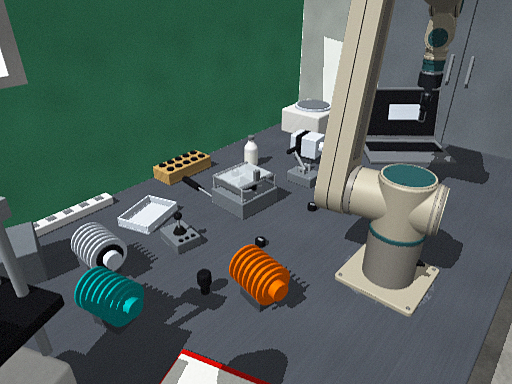

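```bash
python3 - <<'E'
from h import *
crop('top0',240,440,90,260,4,'c1'); crop('top0',90,250,110,290,3,'c2'); crop('side0',190,350,120,230,5,'c3')
c=load('top0');P=cloud(c)
for n,(u,v) in dict(finned=(140,152),teal=(118,200),orange=(192,262),plain=(409,160),box=(285,168),iso=(360,195),bar=(362,173),bench=(285,300),mouse=(353,238),m1=(243,222),m2=(314,226)).items(): print(n,np.round(P[v,u],3))
E
```

```text
finned [0.582 0.476 0.114]
teal [0.412 0.547 0.118]
orange [nan nan nan]
plain [ 0.569 -0.461  0.114]
box [ 0.535 -0.035  0.108]
iso [ 0.447 -0.312  0.039]
bar [ 0.52  -0.298  0.124]
bench [ 0.205 -0.02   0.621]
mouse [ 0.29  -0.289  0.033]
m1 [0.34  0.114 0.023]
m2 [ 0.33  -0.148  0.02 ]
```

View pics/c1.png

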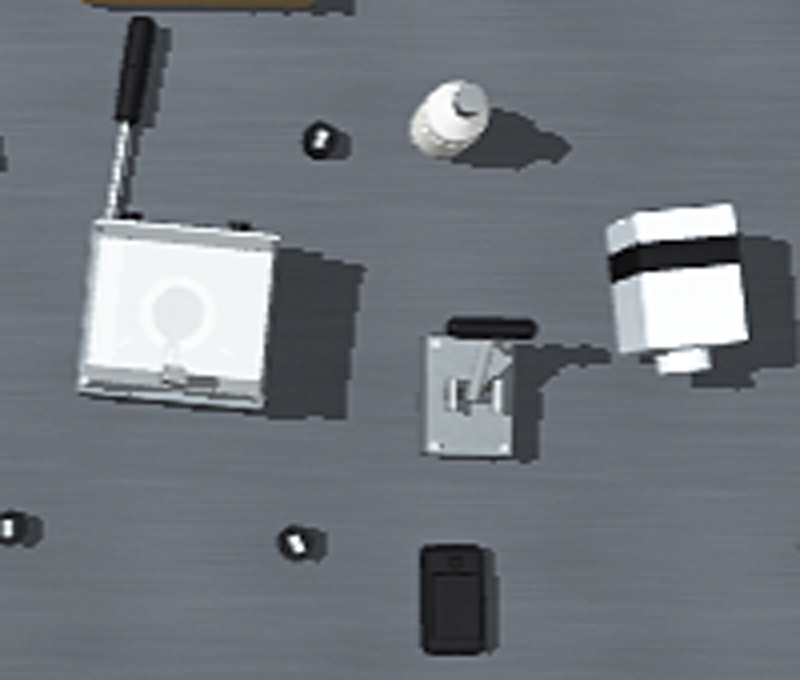

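View pics/c2.png

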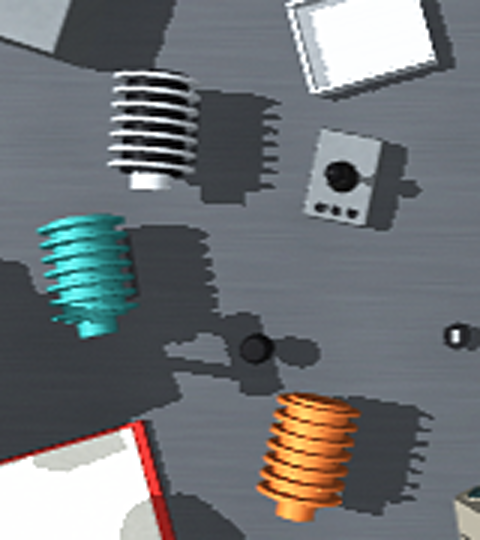

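View pics/c3.png

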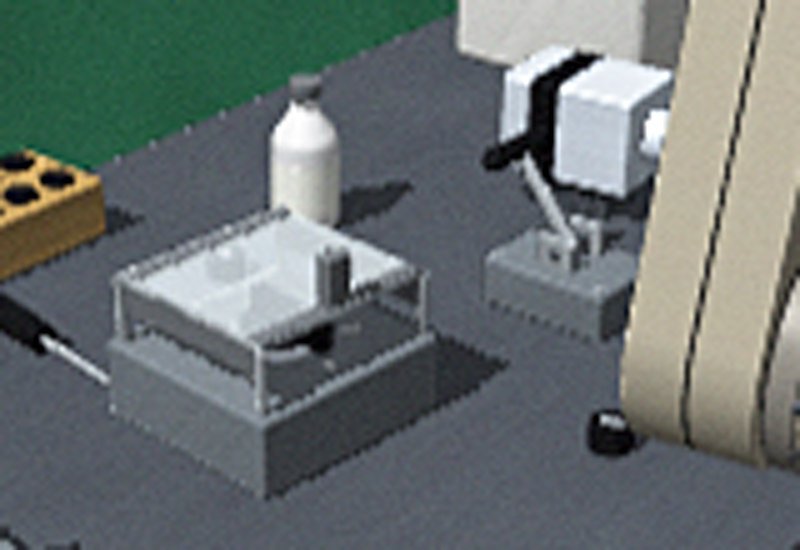

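```bash
python3 - <<'E'
from h import *
c=load('top0');P=cloud(c)
def fit(u0,u1,v0,v1,z0,z1,n):
    q=P[v0:v1,u0:u1].reshape(-1,3); q=q[(q[:,2]>z0)&(q[:,2]<z1)]
    r=cv2.minAreaRect((q[:,:2]*1000).astype(np.float32)); print(n,len(q),r,np.median(q[:,2]),'mean',q.mean(0).round(3)); return q
fit(250,320,135,200,.100,.118,'guard')
fit(250,320,135,200,.12,.16,'tab')
fit(250,320,135,200,.055,.065,'boxtop')
fit(338,376,165,210,.03,.045,'isobase')
q=fit(338,380,160,195,.108,.135,'bar')
s=load('side0');P=cloud(s)
fit(200,290,150,230,.055,.065,'boxtop s')
fit(200,290,150,230,.1,.118,'guard s')
fit(200,290,150,230,.12,.16,'tab s')
fit(285,325,155,195,.03,.045,'isobase s')
fit(280,310,140,155,.1,.135,'bar s')
q=P[140:230,190:290]
for u,v in [(256,176),(257,172),(243,218),(244,195)]: print(u,v,P[v,u].round(3))
E
```

```text
guard 1750 ((540.5039672851562, -33.324684143066406), (157.9521484375, 144.8328857421875), 85.74146270751953) 0.1107432668453604 mean [ 0.541 -0.034  0.111]
tab 23 ((478.4437561035156, -29.001585006713867), (10.340705871582031, 17.170400619506836), 1.7982995510101318) 0.14525019748600212 mean [ 0.478 -0.029  0.146]
boxtop 267 ((535.904541015625, -33.66278076171875), (169.99862670898438, 153.5631103515625), 85.64453125) 0.05963912213959369 mean [ 0.506 -0.023  0.06 ]
isobase 529 ((470.4696044921875, -301.6872253417969), (106.47544860839844, 81.78260803222656), 0.4641730487346649) 0.039103517723267735 mean [ 0.466 -0.298  0.039]
bar 114 ((523.8836669921875, -302.0987548828125), (75.49644470214844, 19.25216293334961), 87.18313598632812) 0.12356356512634983 mean [ 0.524 -0.3    0.123]
boxtop s 708 ((631.0646362304688, -99.70645141601562), (234.7865753173828, 445.4098205566406), 53.331298828125) 0.06199771639218869 mean [ 0.529 -0.027  0.061]
guard s 940 ((533.45556640625, -115.78034973144531), (319.2900695800781, 146.52513122558594), 85.053466796875) 0.11284039628335304 mean [ 0.539 -0.027  0.112]
tab s 73 ((501.382568359375, -147.2928466796875), (18.889230728149414, 262.3990173339844), 10.016500473022461) 0.13406332160084392 mean [ 0.484 -0.059  0.135]
isobase s 294 ((504.7801208496094, -348.15130615234375), (114.51012420654297, 236.67140197753906), 30.86284828186035) 0.042070915839814316 mean [ 0.473 -0.306  0.041]
bar s 101 ((537.686279296875, -357.040771484375), (48.56010437011719, 178.24913024902344), 19.21214485168457) 0.11967921902489362 mean [ 0.531 -0.333  0.117]
256 176 [ 0.477 -0.027  0.13 ]
257 172 [ 0.473 -0.027  0.146]
243 218 [0.47  0.047 0.005]
244 195 [0.501 0.006 0.064]
```

Request:
{"method": "move_arm", "body": {"motion": [[[0,0,0,0,0,8,0],[0,0,0,0,0,8.2,0],[4,-3,0,0,0,0,0],[4,-3,0,0,0,0,0],[4,-3,0,0,0,0,0],[4,-3,0,0,0,0,0],[4,-3,0,0,0,0,0],[4,-3,0,0,0,0,0],[4,-3,0,0,0,0,0],[4,-3,0,0,0,0,0]]], "squeeze": 30}}

```text
time_s: 1.4
ee_pos: [0.5025, -0.3577, 0.2346]
eef_rot: [1.0, -0.009, -0.001, -0.003]
contact_force: [0.2, -1.2, 0.4]
finger_gap: -0.0
```

```bash
cat >> h.py <<'E'
def to(x,y,z,yaw=None):
    s=telemetry.state(); R=Ro.from_quat(s['eef_rot']); 
    d=R.inv().apply(np.array([x,y,z])-s['ee_pos'])*100
    ex=R.as_matrix()[:,0]
    print('t',round(s['time_s'],2),'pos',s['ee_pos'].round(4),'yaw',np.degrees(np.arctan2(ex[1],ex[0])).round(2),'zaxis',R.as_matrix()[:,2].round(3),'F',s['contact_force'].round(1),'gap',round(s['finger_gap'],4))
    print('tool delta cm',d.round(2))
    if yaw is not None:
        T=Ro.from_euler('z',np.radians(yaw))*Ro.from_quat([1,0,0,0]); print('rot',np.degrees((R.inv()*T).as_rotvec()).round(2))
O=np.array([0.5395,-0.0335,0]); YB=-4.3
def box(x,y,z):
    a=np.radians(YB); return O+[x*np.cos(a)-y*np.sin(a),x*np.sin(a)+y*np.cos(a),z]
def tab(th,h=.028):
    r=.13
    return box(.07-r*np.cos(th)+h*np.sin(th),0,.108+r*np.sin(th)+h*np.cos(th))
E
python3 - <<'E'
from h import *
to(.575,-.30,.16,0)
c=cap('wrist','w1');c=cap('top','t1')
E
```

```text
t 1.4 pos [ 0.5025 -0.3577  0.2346] yaw -1.07 zaxis [-0.003  0.006 -1.   ] F [ 0.2 -1.2  0.4] gap -0.0
tool delta cm [ 7.16 -5.86  7.48]
rot [-0.35  0.16 -1.07]
```

View pics/w1.png

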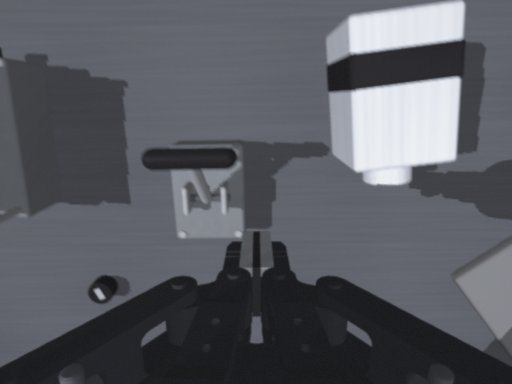

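```bash
cat >> h.py <<'E'
def wcloud(c,s):
    P=cloud(c); T=c['tool_from_camera']; P=P@T[:3,:3].T+T[:3,3]
    return P@Ro.from_quat(s['eef_rot']).as_matrix().T+s['ee_pos']
E
python3 - <<'E'
from h import *
s=telemetry.state();c=load('w1');P=wcloud(c,s)
for n,(u0,u1,v0,v1,a,b) in dict(bar=(130,250,140,180,.105,.14),base=(165,260,135,250,.03,.05)).items():
    q=P[v0:v1,u0:u1].reshape(-1,3);q=q[(q[:,2]>a)&(q[:,2]<b)]
    print(n,cv2.minAreaRect((q[:,:2]*1000).astype(np.float32)),q.mean(0),q.max(0),len(q))
c=load('t1');P=cloud(c)
q=P[100:130,335:370].reshape(-1,3);q=q[q[:,2]>.05];print('bottle',q.min(0),q.max(0))
q=P[130:190,385:435].reshape(-1,3);q=q[q[:,2]>.05];print('plain',q.min(0),q.max(0))
E
```

```text
bar ((524.9172973632812, -301.3541564941406), (76.95174407958984, 26.770063400268555), 89.81289672851562) [ 0.5300053  -0.3021885   0.12289536] [ 0.53833076 -0.26288919  0.12728747] 2053
base ((475.0753173828125, -300.9580383300781), (109.23265838623047, 80.39018249511719), 0.17845694720745087) [ 0.46733517 -0.30473812  0.03914389] [ 0.52977545 -0.26076856  0.04988845] 4276
bottle [ 0.69444736 -0.30637545  0.05012899] [ 0.74880404 -0.25187629  0.13711648]
plain [ 0.44289062 -0.51191391  0.05191613] [ 0.63659377 -0.23763161  0.69303873]
```

Request:
{"method": "move_arm", "body": {"motion": [[[2.5,-2,0,0,0,-1,0],[2.5,-2,0,0,0,0,0],[2.5,-2,0,0,0,0,0],[0,0,0,0,0,0,0],[0,0,3,0,0,0,0],[0,0,3,0,0,0,0],[0,0,3,0,0,0,0],[0,0,2.5,0,0,0,0],[0,0,0,0,0,0,0]]]}}

```text
time_s: 2.62
ee_pos: [0.5743, -0.2985, 0.1147]
eef_rot: [1.0, 0.0, -0.004, -0.003]
contact_force: [-0.9, -0.1, 0.2]
finger_gap: 0.0003
```

```bash
python3 - <<'E'
from h import *
to(.55,-.301,.12,0)
E
```

```text
t 2.62 pos [ 0.5743 -0.2985  0.1147] yaw 0.01 zaxis [-0.009  0.006 -1.   ] F [-0.9 -0.1  0.2] gap 0.0003
tool delta cm [-2.44  0.25 -0.51]
rot [-0.33  0.49  0.01]
```

Request:
{"method": "move_arm", "body": {"motion": [[[-1.2,0.2,-0.3,0,0,0,0],[-1.2,0,-0.3,0,0,0,0],[-1.2,0,-0.3,0,0,0,0],[-1.2,0,-0.3,0,0,0,0],[-1.2,0,-0.2,0,0,0,0],[-1.2,0,-0.1,0,0,0,0],[-1.2,0,0,0,0,0,0],[-1.2,0,0,0,0,0,0],[-1.2,0,0,0,0,0,0],[-1.2,0,0,0,0,0,0]]]}}

```text
time_s: 3.88
ee_pos: [0.4606, -0.304, 0.1482]
eef_rot: [1.0, 0.001, 0.016, 0.001]
contact_force: [0.4, -0.3, -0.1]
finger_gap: 0.0001
```

```bash
python3 - <<'E'
from h import *
to(.445,-.301,.12,0)
cap('wrist','w2')
E
```

```text
t 3.88 pos [ 0.4606 -0.304   0.1482] yaw 0.15 zaxis [ 0.032 -0.002 -0.999] F [ 0.4 -0.3 -0.1] gap 0.0001
tool delta cm [-1.65 -0.31  2.77]
rot [ 0.11 -1.81  0.15]
```

View pics/w2.png

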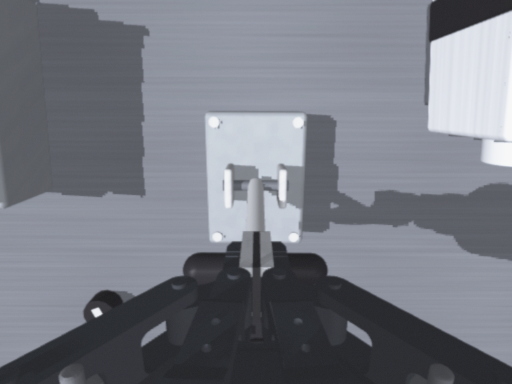

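Request:
{"method": "move_arm", "body": {"motion": [[[0,0,-3,0,-1.8,0,0],[0,0,-3,0,0,0,0],[0,-1,-2,0,0,2,0.5],[0,-4,0,0,0,2,0.7],[0,-4,0,0,0,0,0.7]]]}}

```text
time_s: 4.55
ee_pos: [0.4587, -0.2139, 0.2267]
eef_rot: [0.999, -0.039, -0.005, -0.0]
contact_force: [0.3, -0.8, -0.2]
finger_gap: 0.0544
```

```bash
python3 - <<'E'
from h import *
to(*(tab(0)+[0,0,.05]),YB)
cap('side','s3');s=telemetry.state();c=cap('wrist','w3')
P=wcloud(c,s)
c=cap('top','t3');P=cloud(c)
q=P[160:240,335:385].reshape(-1,3);q=q[(q[:,2]>.1)&(q[:,2]<.14)];print(cv2.minAreaRect((q[:,:2]*1000).astype(np.float32)),q.mean(0),len(q))
crop('side','0' and 0,1,0,1,1,'x') if 0 else None
crop('s3',190,350,120,230,5,'c4')
E
```

```text
t 4.55 pos [ 0.4587 -0.2139  0.2267] yaw -4.45 zaxis [-0.01   0.001 -1.   ] F [ 0.3 -0.8 -0.2] gap 0.0544
tool delta cm [  0.69 -18.6    4.08]
rot [-0.04  0.55 -0.15]
((0.0, 0.0), (0.0, 0.0), 0.0) [nan nan nan] 0<stdin>:6: RuntimeWarning: Mean of empty slice.
  ret = um.true_divide(
```

View pics/c4.png

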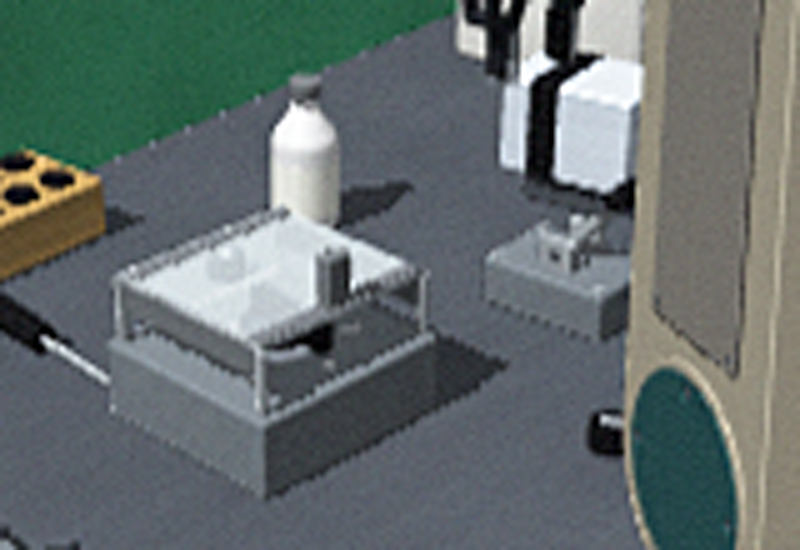

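View pics/w3.png

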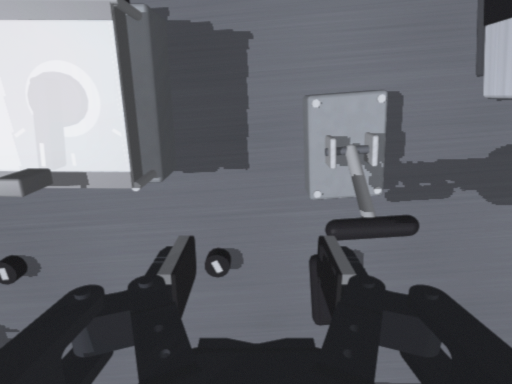

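Handle leans to the robot: bar at (373,226) in the wrist view. I check its angle and go to the tab.

```bash
python3 - <<'E'
from h import *
s=telemetry.state();P=wcloud(load('w3'),s)
q=P[210:245,320:425].reshape(-1,3);q=q[(q[:,2]>.1)&(q[:,2]<.14)]
print(cv2.minAreaRect((q[:,:2]*1000).astype(np.float32)),q.max(0),q.min(0),len(q))
to(*(tab(0)+[0,0,.05]),YB); print(tab(0))
E
```

```text
((420.9312744140625, -306.6242370605469), (77.29396057128906, 21.35553550720215), 89.27670288085938) [ 0.43162307 -0.26795028  0.12755503] [ 0.41007357 -0.34522438  0.10397123] 1992
t 4.7 pos [ 0.4587 -0.2132  0.2266] yaw -4.22 zaxis [-0.01   0.001 -1.   ] F [ 0.9 -0.7  0.1] gap 0.0598
tool delta cm [  0.78 -18.52   4.06]
rot [-0.04  0.58  0.08]
[ 0.47966889 -0.02900128  0.136     ]
```

Request:
{"method": "move_arm", "body": {"motion": [[[0.2,-4.5,0,0,0,0,0.7],[0.2,-4.5,0,0,0,0,0.7],[0.2,-4.5,0,0,0,0,0.7],[0,-4.0,0,0,0,0,0.7],[0,0,0,0,0,0,0.7]]]}}

```text
time_s: 5.32
ee_pos: [0.4793, -0.0405, 0.2245]
eef_rot: [0.999, -0.04, -0.005, 0.001]
contact_force: [0.3, -0.6, 0.4]
finger_gap: 0.0597
```

```bash
python3 - <<'E'
from h import *
to(*(tab(0,.031)-[0,0,.011]),YB)
s=telemetry.state();c=cap('wrist','w4');P=wcloud(c,s)
m=(P[...,2]>.142)&(P[...,2]<.152)&(abs(P[...,0]-.48)<.04)&(abs(P[...,1]+.03)<.02)
v,u=np.where(m);q=P[m];print(len(q),q.min(0),q.max(0),np.median(q,0),u.min(),u.max(),v.min(),v.max()) if len(q) else 0
E
```

```text
t 5.33 pos [ 0.4793 -0.0405  0.2245] yaw -4.6 zaxis [-0.011 -0.002 -1.   ] F [ 0.3 -0.6  0.4] gap 0.0597
tool delta cm [ 0.04 -1.18  9.65]
rot [ 0.19  0.61 -0.3 ]
505 [ 0.47433162 -0.04032627  0.14206087] [ 0.48874963 -0.02048353  0.14794677] [ 0.48187314 -0.03048321  0.14536166] 229 256 190 208
```

View pics/w4.png

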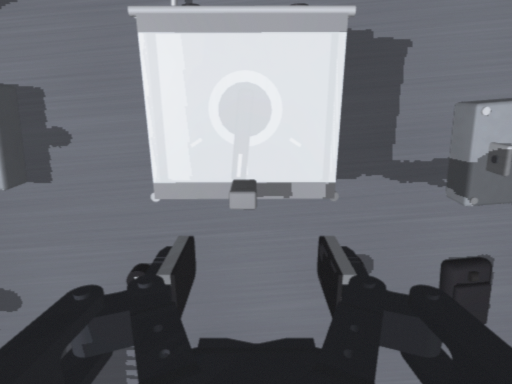

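Request:
{"method": "move_arm", "body": {"motion": [[[0.2,-1.1,2.5,0,0.6,-0.3,0.7],[0,0,3,0,0,0,0.7],[0,0,2.5,0,0,0,0.7],[0,0,0,0,0,0,0.7]]]}}

```text
time_s: 5.88
ee_pos: [0.484, -0.0378, 0.1426]
eef_rot: [0.999, -0.042, 0.001, 0.004]
contact_force: [-0.5, -0.3, -0.3]
finger_gap: 0.0602
```

```bash
python3 - <<'E'
from h import *
to(.481,-.030,.128,YB)
E
```

```text
t 5.88 pos [ 0.484  -0.0378  0.1426] yaw -4.79 zaxis [ 0.002 -0.008 -1.   ] F [-0.5 -0.3 -0.3] gap 0.0602
tool delta cm [-0.37 -0.76  1.45]
rot [ 0.45 -0.14 -0.49]
```

Request:
{"method": "move_arm", "body": {"motion": [[[-0.4,-0.8,0.8,0.4,0,-0.5,0.7],[0,0,0.8,0,0,0,0.6],[0,0,0,0,0,0,0.3],[0,0,0,0,0,0,0.1],[0,0,0,0,0,0,0.1]]], "squeeze": 25}}

```text
time_s: 6.5
ee_pos: [0.4829, -0.0311, 0.1285]
eef_rot: [0.999, -0.038, 0.004, 0.001]
contact_force: [-0.4, -0.1, -1.1]
finger_gap: 0.0197
```

```bash
python3 - <<'E'
from h import *
to(.481,-.030,.128,YB)
s=telemetry.state();cap('wrist','w5')
h=box(.07,0,.108);h[0]+=.001
for t in np.arange(.0,1.91,.1): print(t.round(2),(tab(t,.031)-[-.001,0,.011]).round(4))
E
```

```text
t 6.5 pos [ 0.4829 -0.0311  0.1285] yaw -4.39 zaxis [ 0.007 -0.002 -1.   ] F [-0.4 -0.1 -1.1] gap 0.0197
tool delta cm [-0.2  -0.1   0.05]
rot [ 0.09 -0.41 -0.09]
0.0 [ 0.4807 -0.029   0.128 ]
0.1 [ 0.4844 -0.0293  0.1408]
0.2 [ 0.4894 -0.0297  0.1532]
0.3 [ 0.4956 -0.0301  0.165 ]
0.4 [ 0.5029 -0.0307  0.1762]
0.5 [ 0.5114 -0.0313  0.1865]
0.6 [ 0.5208 -0.032   0.196 ]
0.7 [ 0.5311 -0.0328  0.2045]
0.8 [ 0.5422 -0.0336  0.2119]
0.9 [ 0.5539 -0.0345  0.2181]
1.0 [ 0.5663 -0.0354  0.2231]
1.1 [ 0.5791 -0.0364  0.2269]
1.2 [ 0.5921 -0.0374  0.2294]
1.3 [ 0.6054 -0.0384  0.2306]
1.4 [ 0.6187 -0.0394  0.2304]
1.5 [ 0.632  -0.0404  0.2289]
1.6 [ 0.645  -0.0414  0.226 ]
1.7 [ 0.6577 -0.0423  0.2219]
1.8 [ 0.6699 -0.0432  0.2166]
1.9 [ 0.6815 -0.0441  0.21  ]
```

View pics/w5.png

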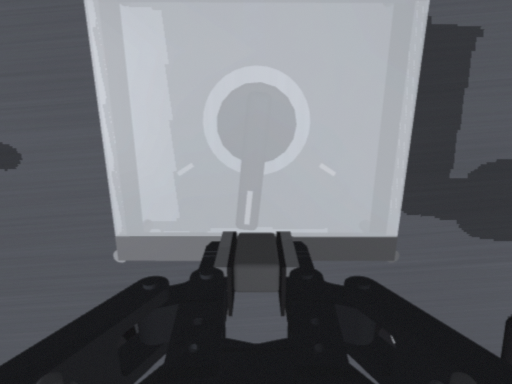

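Request:
{"method": "move_arm", "body": {"motion": [[[0.4,0,-1.3,0,0,0,0.1],[0.5,0,-1.25,0,0,0,0.1],[0.6,0,-1.2,0,0,0,0.1],[0.75,0,-1.1,0,0,0,0.1],[0.85,0,-1.05,0,0,0,0.1],[0.95,0,-0.95,0,0,0,0.1],[0,0,0,0,0,0,0.1]]]}}

```text
time_s: 7.42
ee_pos: [0.526, -0.0345, 0.2016]
eef_rot: [0.999, -0.038, 0.004, 0.001]
contact_force: [0.8, -0.6, -2.3]
finger_gap: 0.0198
```

```bash
python3 - <<'E'
from h import *
to(.5208,-.032,.196,YB);cap('wrist','w6')
E
```

```text
t 7.42 pos [ 0.526  -0.0345  0.2016] yaw -4.4 zaxis [ 0.007 -0.003 -1.   ] F [ 0.8 -0.6 -2.3] gap 0.0198
tool delta cm [-0.54 -0.21  0.56]
rot [ 0.12 -0.41 -0.1 ]
```

View pics/w6.png

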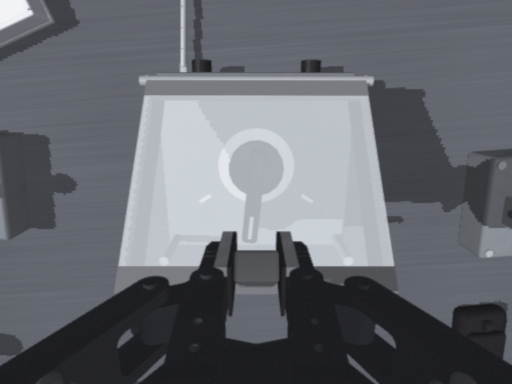

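Request:
{"method": "move_arm", "body": {"motion": [[[1.1,0,-0.75,0,0,0,0.1],[1.15,0,-0.65,0,0,0,0.1],[1.25,0,-0.5,0,0,0,0.1],[1.3,0,-0.4,0,0,0,0.1],[1.3,0,-0.25,0,0,0,0.1],[1.3,0,-0.1,0,0,0,0.1],[1.3,0,0,0,0,0,0.1],[1.3,0,0.15,0,0,0,0.1],[1.3,0,0.3,0,0,0,0.1],[1.3,0,0.4,0,0,0,0.1]]]}}

```text
time_s: 8.72
ee_pos: [0.6594, -0.045, 0.2231]
eef_rot: [0.999, -0.038, 0.004, 0.002]
contact_force: [-1.7, -0.6, 2.1]
finger_gap: 0.0196
```

```bash
python3 - <<'E'
from h import *
to(.6699,-.0432,.2166,YB);cap('wrist','w7');cap('side','s7');crop('s7',170,330,70,230,4,'c7')
E
```

```text
t 8.72 pos [ 0.6594 -0.045   0.2231] yaw -4.4 zaxis [ 0.008 -0.004 -1.   ] F [-1.7 -0.6  2.1] gap 0.0196
tool delta cm [ 1.03 -0.26  0.66]
rot [ 0.18 -0.45 -0.1 ]
```

View pics/c7.png

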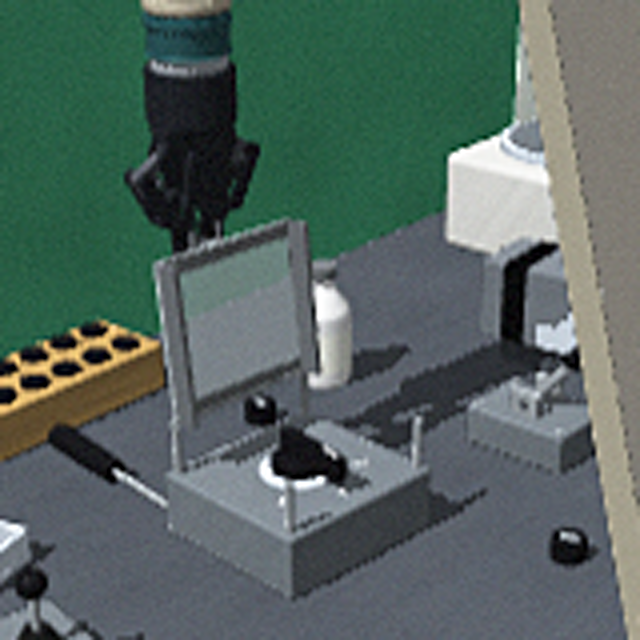

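View pics/w7.png

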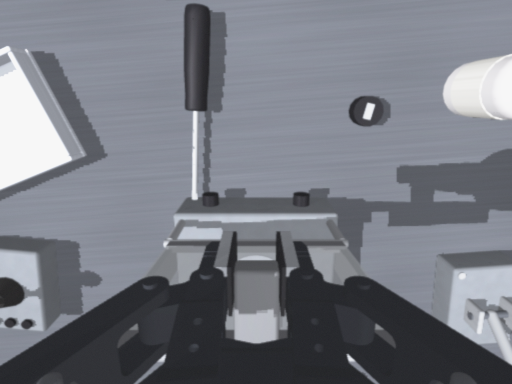

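Request:
{"method": "move_arm", "body": {"motion": [[[1.2,0,0.45,0,0,0,0.1],[1.2,0,0.5,0,0,0,0.1],[0.7,0,0.4,0,0,0,0.1],[0,0,0,0,0,0,0.1]]]}}

```text
time_s: 9.32
ee_pos: [0.6879, -0.0472, 0.2088]
eef_rot: [0.999, -0.038, -0.002, 0.002]
contact_force: [-1.0, -0.3, 0.3]
finger_gap: 0.0197
```

```bash
python3 - <<'E'
from h import *
to(*(tab(1.9,.031)-[-.001,0,.011]),YB)
E
```

```text
t 9.32 pos [ 0.6879 -0.0472  0.2088] yaw -4.39 zaxis [-0.003 -0.003 -1.   ] F [-1.  -0.3  0.3] gap 0.0197
tool delta cm [-0.67 -0.26 -0.12]
rot [ 0.19  0.17 -0.09]
```

Request:
{"method": "move_arm", "body": {"motion": [[[0,0,0,0,0,0,0.5],[0,0,0,0,0,0,0.7],[0,0,-1,0,0,0,0.7],[0,0,-3,0,0,0,0.7],[0,0,-3.5,0,0,0,0.5]]]}}

```text
time_s: 9.95
ee_pos: [0.6882, -0.0462, 0.2815]
eef_rot: [0.999, -0.038, -0.004, 0.0]
contact_force: [0.1, 0.2, 1.0]
finger_gap: 0.0436
```

```bash
python3 - <<'E'
from h import *
print(telemetry.state()['q'].round(3))
to(*box(-.05,0,.09),YB)
s=telemetry.state();cap('wrist','w8');cap('side','s8');crop('s8',170,330,70,230,4,'c8');cap('top','t8');crop('t8',240,400,110,230,5,'ct8')
E
```

```text
[-1.600e-01  3.820e-01  2.060e-01  1.402e+00 -2.000e-03  3.058e+00]
t 9.95 pos [ 0.6882 -0.0462  0.2815] yaw -4.37 zaxis [-0.007 -0.    -1.   ] F [0.1 0.2 1. ] gap 0.0436
tool delta cm [-19.78  -0.14  19.29]
rot [ 0.06  0.4  -0.07]
```

View pics/c8.png

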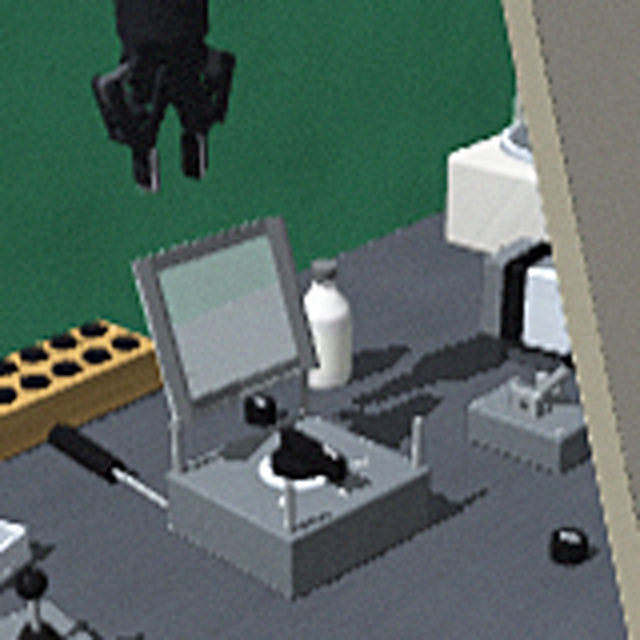

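View pics/w8.png

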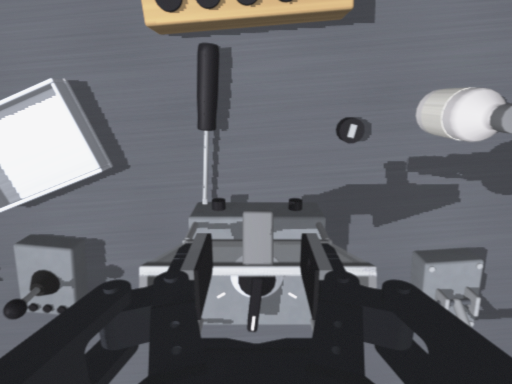

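Request:
{"method": "move_arm", "body": {"motion": [[[-4,0,0,0,0,-1,0],[-5,1,0,0,0,0,0],[-5,1,0,0,0,0,0],[-5,1,1,0,0,0,0],[-1,0,4,0,0,0,0],[0,0,5,0,0,0,0],[0,0,0,0,0,0,0]]], "squeeze": 30}}

```text
time_s: 10.98
ee_pos: [0.4803, -0.0637, 0.1766]
eef_rot: [1.0, -0.029, -0.002, 0.0]
contact_force: [-0.1, -0.3, -0.1]
finger_gap: 0.0002
```

```bash
python3 - <<'E'
from h import *
to(*box(-.048,-.032,.086),YB)
s=telemetry.state();cap('wrist','w9');cap('side','s9');crop('s9',170,330,70,230,4,'c9')
E
```

```text
t 10.97 pos [ 0.4803 -0.0637  0.1766] yaw -3.33 zaxis [-0.003 -0.001 -1.   ] F [-0.1 -0.3 -0.1] gap 0.0002
tool delta cm [ 0.91 -0.25  9.05]
rot [0.04 0.19 0.97]
```

View pics/w9.png

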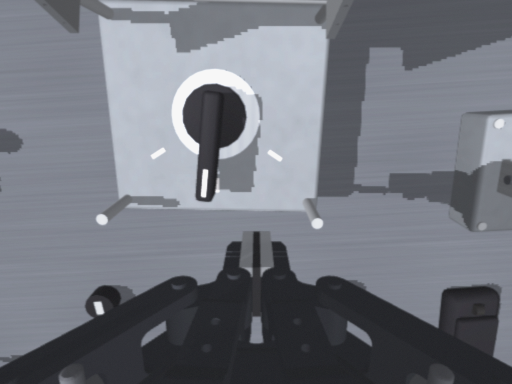

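View pics/c9.png

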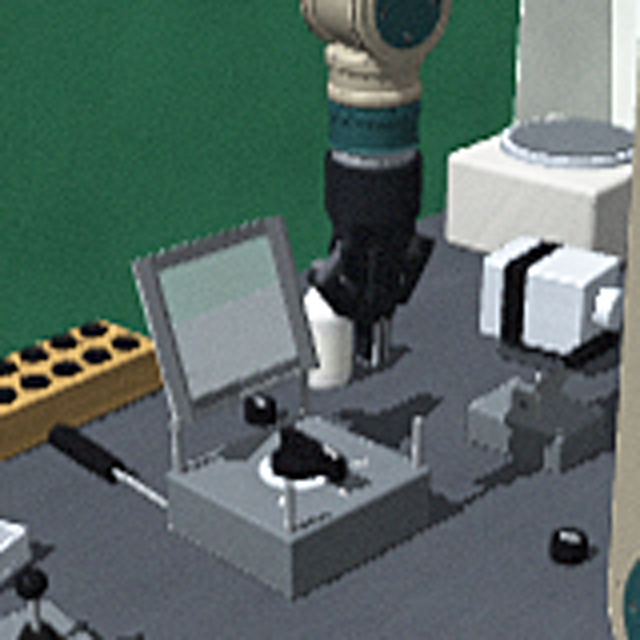

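```bash
cat >> h.py <<'E'
def sel(name,s):
    P=wcloud(load(name),s); 
    m=(P[...,2]>.088)&(P[...,2]<.103)&(np.hypot(P[...,0]-O[0],P[...,1]-O[1])<.066)
    q=P[m]; 
    pix=load(name)['pixels'].max(-1)
    r=cv2.minAreaRect((q[:,:2]*1000).astype(np.float32)); print('sel',len(q),r,q.mean(0))
    a=np.radians(YB);d=q-O; bx=d[:,0]*np.cos(a)+d[:,1]*np.sin(a); by=-d[:,0]*np.sin(a)+d[:,1]*np.cos(a)
    far=np.argsort(-np.hypot(bx,by))[:60]; f=(bx<30e-3)
    print('box mean nose',bx[far].mean(),by[far].mean(), 'angle',np.arctan2(by[far].mean(),-bx[far].mean()))
E
python3 - <<'E'
from h import *
sel('w9',telemetry.state())
E
```

```text
sel 2178 ((525.2820434570312, -32.58491134643555), (13.280699729919434, 77.78546905517578), 79.70709228515625) [ 0.52757101 -0.03372871  0.09951854]
box mean nose -0.050767306935910236 0.0028934080709066283 angle 0.05693194079648444
```

Request:
{"method": "move_arm", "body": {"motion": [[[1.2,0,3.5,0,0,1,0],[0,0,3.5,0,0,0,0],[0,0,2.2,0,0,0,0],[0,0,0,0,0,0,0]]]}}

```text
time_s: 11.58
ee_pos: [0.5104, -0.0686, 0.0981]
eef_rot: [0.999, -0.038, 0.014, 0.004]
contact_force: [-0.4, 0.2, 0.3]
finger_gap: 0.0004
```

```bash
sed -i 's/^O=.*; YB/O=np.array([0.543,-0.035,0]); YB/' h.py; python3 - <<'E'
from h import *
to(*box(-.05,-.001,.086),YB)
s=telemetry.state();cap('wrist','w10')
E
```

```text
t 11.57 pos [ 0.5104 -0.0686  0.0981] yaw -4.29 zaxis [ 0.027 -0.008 -1.   ] F [-0.4  0.2  0.3] gap 0.0004
tool delta cm [-2.03 -3.5   1.14]
rot [ 0.36 -1.57  0.  ]
```

View pics/w10.png

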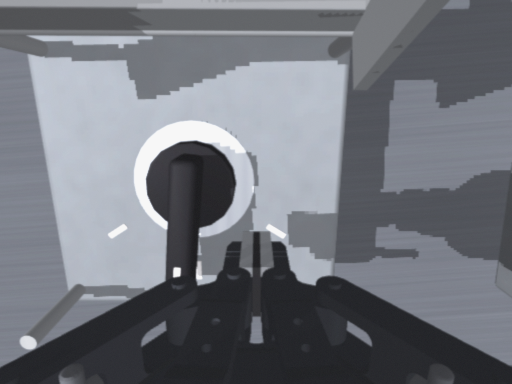

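Request:
{"method": "move_arm", "body": {"motion": [[[-1.5,0.2,0.6,0.3,-1.5,0,0],[-0.5,0,0.5,0,0,0,0],[0,0,0,0,0,0,0]]]}}

```text
time_s: 12.0
ee_pos: [0.4937, -0.0704, 0.0914]
eef_rot: [0.999, -0.037, 0.004, 0.001]
contact_force: [0.5, -0.4, -0.3]
finger_gap: 0.0001
```

```bash
python3 - <<'E'
from h import *
to(*box(-.05,-.001,.086),YB)
s=telemetry.state();cap('wrist','w11')
E
```

```text
t 12.0 pos [ 0.4937 -0.0704  0.0914] yaw -4.29 zaxis [ 0.009 -0.003 -1.   ] F [ 0.5 -0.4 -0.3] gap 0.0001
tool delta cm [-0.35 -3.8   0.52]
rot [ 0.15 -0.51  0.01]
```

View pics/w11.png

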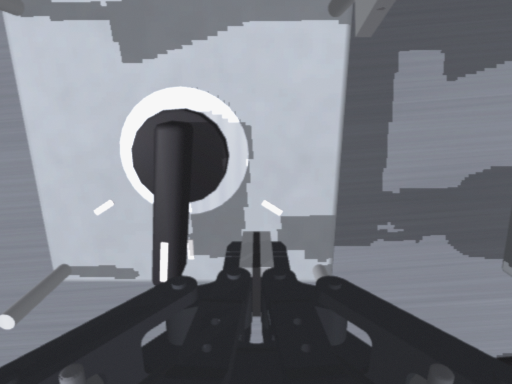

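Request:
{"method": "move_arm", "body": {"motion": [[[-0.1,-0.8,0.3,0,0,0,0],[-0.1,-0.8,0.1,0,0,0,0],[-0.1,-0.8,0,0,0,0,0],[-0.1,-0.8,0,0,0,0,0],[0,-0.8,0,0,0,0,0],[0.2,-0.7,0,0,0,0,0],[0.3,-0.7,0,0,0,0,0]]]}}

```text
time_s: 12.92
ee_pos: [0.5009, -0.0184, 0.088]
eef_rot: [0.999, -0.039, 0.006, 0.009]
contact_force: [-1.2, -3.3, -0.1]
finger_gap: -0.0002
```

```bash
python3 - <<'E'
from h import *
to(*box(-.041,.019,.086),YB)
s=telemetry.state();cap('wrist','w12');sel('w12',s)
E
```

```text
t 12.93 pos [ 0.5009 -0.0184  0.088 ] yaw -4.43 zaxis [ 0.012 -0.018 -1.   ] F [-1.2 -3.3 -0.1] gap -0.0002
tool delta cm [ 0.22 -0.56  0.2 ]
rot [ 1.   -0.76 -0.14]
sel 6098 ((520.7278442382812, -24.266212463378906), (31.49635124206543, 77.68760681152344), 38.98362731933594) [ 0.5270369  -0.01953173  0.09505101]
box mean nose -0.04188924821505826 0.04266665469843219 angle 0.7945918985844362
```

View pics/w12.png

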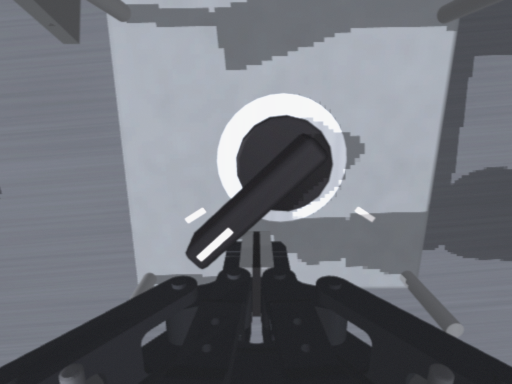

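Request:
{"method": "move_arm", "body": {"motion": [[[0.4,-0.5,0,0,0,0,0],[0.45,-0.45,0,0,0,0,0],[0.5,-0.4,0,0,0,0,0]]]}}

```text
time_s: 13.35
ee_pos: [0.5065, -0.0103, 0.0869]
eef_rot: [0.999, -0.04, -0.004, 0.018]
contact_force: [-17.1, -16.9, 15.7]
finger_gap: 0.0004
```

```bash
python3 - <<'E'
from h import *
to(*box(-.041,.019,.086),YB)
s=telemetry.state();cap('wrist','w13');sel('w13',s)
E
```

```text
t 13.35 pos [ 0.5065 -0.0103  0.0869] yaw -4.54 zaxis [-0.009 -0.035 -0.999] F [-17.1 -16.9  15.7] gap 0.0004
tool delta cm [-0.27  0.29  0.1 ]
rot [ 2.04  0.38 -0.23]
sel 6214 ((525.2119140625, -19.48438262939453), (26.95882797241211, 77.51492309570312), 27.855379104614258) [ 0.53063898 -0.016322    0.09498613]
box mean nose -0.0327268283789967 0.04988835798625715 angle 0.9902138188154949
```

View pics/w13.png

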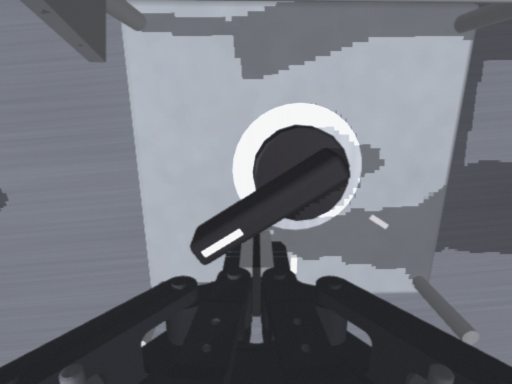

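Request:
{"method": "move_arm", "body": {"motion": [[[-0.6,0.8,0,0,0,0,0],[-0.3,0.8,0,1,0,0,0],[0,0,-2,0,0,0,0],[0,0,-4,0,0,0,0],[0,0,-5,0,0,0,0],[0,0,-5,0,0,0,0.3],[0,0,-4,0,0,0,0.6],[0,0,0,0,0,0,0.6]]]}}

```text
time_s: 14.4
ee_pos: [0.4995, -0.0201, 0.2933]
eef_rot: [0.999, -0.039, -0.001, -0.002]
contact_force: [0.2, -0.6, 0.2]
finger_gap: 0.051
```

```bash
python3 - <<'E'
from h import *
to(.688,-.047,.29,-4.4)
s=telemetry.state();cap('wrist','w14');sel('w14',s)
E
```

```text
t 14.4 pos [ 0.4995 -0.0201  0.2933] yaw -4.45 zaxis [-0.002  0.004 -1.   ] F [ 0.2 -0.6  0.2] gap 0.051
tool delta cm [19.    1.22  0.28]
rot [-0.22  0.12 -0.05]
sel 909 ((530.7779541015625, -16.557891845703125), (13.06971263885498, 77.95923614501953), 28.18109893798828) [ 0.53161216 -0.01735596  0.09499942]
box mean nose -0.03239281513114609 0.04754228874653454 angle 0.9726988793522576
```

View pics/w14.png

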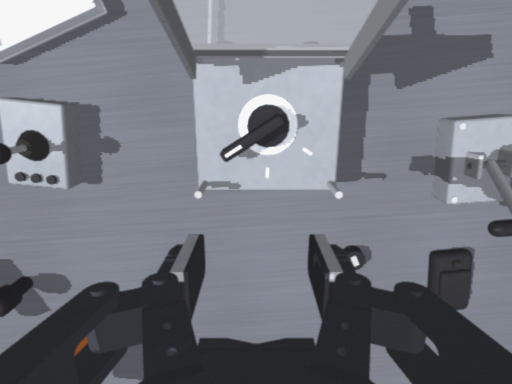

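Request:
{"method": "move_arm", "body": {"motion": [[[4.5,0.3,0,0,0,0,0.6],[5,0.3,0,0,0,0,0.6],[5,0.3,0,0,0,0,0.6],[4,0.3,0,0,0,0,0.6],[0,0,0,0,0,0,0.6]]]}}

```text
time_s: 15.08
ee_pos: [0.6825, -0.0449, 0.2776]
eef_rot: [0.999, -0.039, -0.01, -0.007]
contact_force: [0.1, -0.2, -0.2]
finger_gap: 0.0512
```

```bash
python3 - <<'E'
from h import *
to(.688,-.047,.209,-4.4)
s=telemetry.state();cap('wrist','w15')
E
```

```text
t 15.07 pos [ 0.6825 -0.0449  0.2776] yaw -4.43 zaxis [-0.019  0.014 -1.   ] F [ 0.1 -0.2 -0.2] gap 0.0512
tool delta cm [0.71 0.25 6.84]
rot [-0.73  1.15 -0.03]
```

View pics/w15.png

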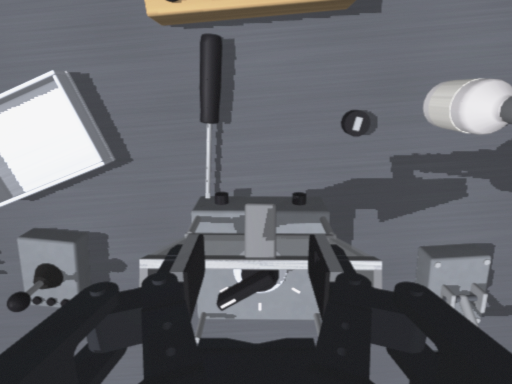

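Request:
{"method": "move_arm", "body": {"motion": [[[0.6,0.2,1,-0.7,1.1,0,0.6],[0,0,2.3,0,0,0,0.6],[0,0,2.3,0,0,0,0.6],[0,0,1,0,0,0,0.6],[0,0,0,0,0,0,0.6]]]}}

```text
time_s: 15.75
ee_pos: [0.6793, -0.0448, 0.2062]
eef_rot: [0.999, -0.038, -0.005, -0.003]
contact_force: [0.0, -0.2, 0.8]
finger_gap: 0.0512
```

```bash
python3 - <<'E'
from h import *
to(.688,-.047,.209,-4.4)
s=telemetry.state();cap('wrist','w16')
E
```

```text
t 15.75 pos [ 0.6793 -0.0448  0.2062] yaw -4.4 zaxis [-0.01   0.005 -1.   ] F [ 0.  -0.2  0.8] gap 0.0512
tool delta cm [ 0.88  0.15 -0.29]
rot [-0.26  0.62  0.  ]
```

View pics/w16.png

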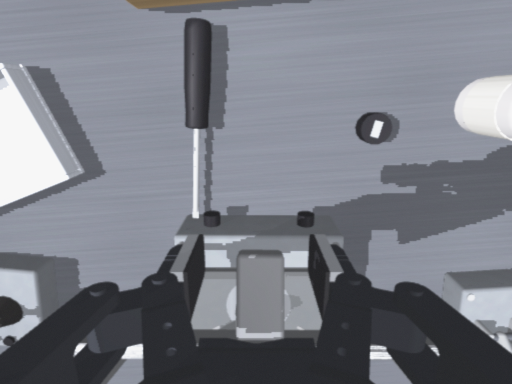

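Request:
{"method": "move_arm", "body": {"motion": [[[0.9,0.2,-0.3,0,0.5,0,0.6],[0.1,0,0,0,0,0,0.4],[0,0,0,0,0,0,0.1],[0,0,0,0,0,0,0.1],[0,0,0,0,0,0,0.1]]], "squeeze": 25}}

```text
time_s: 16.42
ee_pos: [0.6917, -0.0474, 0.2132]
eef_rot: [0.999, -0.038, 0.002, -0.003]
contact_force: [0.0, 0.4, -0.5]
finger_gap: 0.019
```

```bash
python3 - <<'E'
from h import *
to(.688,-.047,.209,-4.4)
E
```

```text
t 16.43 pos [ 0.6917 -0.0474  0.2132] yaw -4.37 zaxis [ 0.005  0.005 -1.   ] F [ 0.   0.4 -0.5] gap 0.019
tool delta cm [-0.38 -0.01  0.42]
rot [-0.32 -0.24  0.03]
```

Request:
{"method": "move_arm", "body": {"motion": [[[0,0,0,0,0,0,0.4],[-0.6,0,0.5,0,0,0,0.4],[0,0,0,0,0,0,0.3],[0,0,0,0,0,0,0.1],[0,0,0,0,0,0,0.1]]]}}

```text
time_s: 17.05
ee_pos: [0.6857, -0.047, 0.2082]
eef_rot: [0.999, -0.038, 0.003, -0.003]
contact_force: [-0.4, -0.3, -1.5]
finger_gap: 0.0194
```

```bash
python3 - <<'E'
from h import *
to(.688,-.047,.209,-4.4)
E
```

```text
t 17.05 pos [ 0.6857 -0.047   0.2082] yaw -4.38 zaxis [ 0.006  0.005 -1.   ] F [-0.4 -0.3 -1.5] gap 0.0194
tool delta cm [ 0.23 -0.01 -0.08]
rot [-0.33 -0.31  0.02]
```

Close: reverse arc.

Request:
{"method": "move_arm", "body": {"motion": [[[-1.15,0,-0.65,0,0,0,0.1],[-1.2,0,-0.55,0,0,0,0.1],[-1.25,0,-0.4,0,0,0,0.1],[-1.3,0,-0.3,0,0,0,0.1],[-1.3,0,-0.15,0,0,0,0.1],[-1.3,0,0,0,0,0,0.1],[-1.3,0,0.1,0,0,0,0.1],[-1.3,0,0.25,0,0,0,0.1],[-1.3,0,0.4,0,0,0,0.1],[0,0,0,0,0,0,0.1]]]}}

```text
time_s: 18.3
ee_pos: [0.5645, -0.0375, 0.2217]
eef_rot: [0.999, -0.038, 0.005, -0.003]
contact_force: [1.1, -0.1, -1.7]
finger_gap: 0.0194
```

```bash
cat >> h.py <<'E'
def gd():
    s=telemetry.state(); h=box(.07,0,.108); a=np.radians(YB)
    d=s['ee_pos']-s and 0
def gang():
    s=telemetry.state(); h=box(.07,0,.108); a=np.radians(YB)
    d=s['ee_pos']-h; x=d[0]*np.cos(a)+d[1]*np.sin(a); z=d[2]+.011
    print('guard th',np.pi-np.arctan2(z,x)-np.arctan2(.032,.13),'r',np.hypot(x,z),'F',s['contact_force'].round(1),'gap',s['finger_gap'])
E
python3 - <<'E'
from h import *
gang();to(.483,-.031,.1285,-4.4);cap('wrist','w17')
E
```

```text
guard th 0.9591342133551226 r 0.13375883867576024 F [ 1.1 -0.1 -1.7] gap 0.019435402758285154
t 18.3 pos [ 0.5645 -0.0375  0.2217] yaw -4.37 zaxis [ 0.01   0.005 -1.   ] F [ 1.1 -0.1 -1.7] gap 0.0194
tool delta cm [-8.26  0.03  9.24]
rot [-0.35 -0.53  0.03]
```

View pics/w17.png

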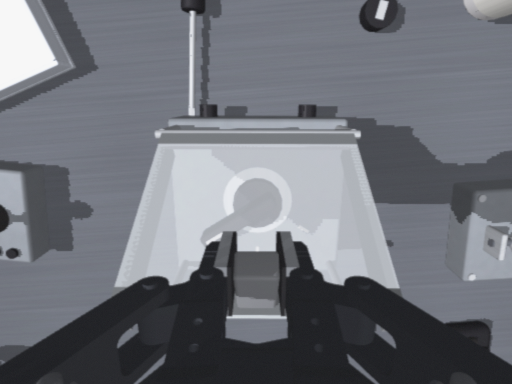

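Request:
{"method": "move_arm", "body": {"motion": [[[-1.2,0,0.6,0,0,0,0.1],[-1.15,0,0.7,0,0,0,0.1],[-1.1,0,0.8,0,0,0,0.1],[-1.0,0,0.9,0,0,0,0.1],[-0.95,0,1.0,0,0,0,0.1],[-0.85,0,1.05,0,0,0,0.1],[-0.75,0,1.1,0,0,0,0.1],[-0.65,0,1.15,0,0,0,0.1],[0,0,0,0,0,0,0.1]]]}}

```text
time_s: 19.48
ee_pos: [0.4875, -0.0314, 0.1441]
eef_rot: [0.999, -0.038, 0.008, -0.002]
contact_force: [1.3, 1.4, 0.7]
finger_gap: 0.0193
```

```bash
python3 - <<'E'
from h import *
gang();to(.483,-.031,.1285,-4.4)
E
```

```text
guard th 0.11754538952870958 r 0.1341222820902927 F [1.3 1.4 0.7] gap 0.019343733477597668
t 19.48 pos [ 0.4875 -0.0314  0.1441] yaw -4.36 zaxis [ 0.017  0.004 -1.   ] F [1.3 1.4 0.7] gap 0.0193
tool delta cm [-0.48 -0.    1.55]
rot [-0.32 -0.94  0.04]
```

Request:
{"method": "move_arm", "body": {"motion": [[[-0.35,0,0.9,0,0,0,0.1],[-0.15,0,0.7,0,0,0,0.1],[-0.05,0,0.4,0,0,0,0.1],[0,0,0,0,0,0,0.1]]]}}

```text
time_s: 19.98
ee_pos: [0.4822, -0.031, 0.1267]
eef_rot: [0.999, -0.038, 0.008, -0.002]
contact_force: [2.0, 1.1, -1.4]
finger_gap: 0.0195
```

```bash
python3 - <<'E'
from h import *
gang();to(.483,-.031,.1285,-4.4)
E
```

```text
guard th -0.01815228300219779 r 0.13428142713954094 F [ 2.   1.1 -1.4] gap 0.01951670425618427
t 19.98 pos [ 0.4822 -0.031   0.1267] yaw -4.36 zaxis [ 0.017  0.004 -1.   ] F [ 2.   1.1 -1.4] gap 0.0195
tool delta cm [ 0.08 -0.01 -0.18]
rot [-0.29 -0.94  0.04]
```

Request:
{"method": "move_arm", "body": {"motion": [[[0,0,0,0,0,0,0.4],[0,0,0,0,0,0,0.7],[0,0,-1,0,-0.9,0,0.7],[0,0,-3,0,0,0,0.7],[0,0,-4,0,0,0,0.5],[0,0,-3,0,0,0,0]]]}}

```text
time_s: 20.72
ee_pos: [0.4739, -0.0308, 0.2306]
eef_rot: [0.999, -0.038, -0.011, -0.003]
contact_force: [0.5, 0.8, 0.3]
finger_gap: 0.0255
```

```bash
python3 - <<'E'
from h import *
to(.375,-.30,.23,-4.4)
s=telemetry.state();c=cap('wrist','w18');P=wcloud(c,s)
cap('side','s18');crop('s18',190,350,120,230,5,'c18')
S=load('s18');Q=cloud(S)
for n,X in [('s0',cloud(load('side0'))),('s18',Q)]:
    for u,v in [(256,176),(245,175),(225,180),(230,192),(270,176)]: print(n,u,v,X[v,u].round(3))
E
```

```text
t 20.73 pos [ 0.4739 -0.0308  0.2306] yaw -4.4 zaxis [-0.022  0.008 -1.   ] F [0.5 0.8 0.3] gap 0.0255
tool delta cm [-7.79 27.6   0.07]
rot [-0.34  1.32 -0.01]
s0 256 176 [ 0.477 -0.027  0.13 ]
s0 245 175 [ 0.531 -0.033  0.113]
s0 225 180 [0.558 0.036 0.113]
s0 230 192 [0.552 0.02  0.062]
s0 270 176 [ 0.466 -0.087  0.11 ]
s18 256 176 [ 0.476 -0.026  0.131]
s18 245 175 [ 0.531 -0.034  0.113]
s18 225 180 [0.558 0.036 0.113]
s18 230 192 [0.555 0.018 0.06 ]
s18 270 176 [ 0.466 -0.087  0.11 ]
```

View pics/c18.png

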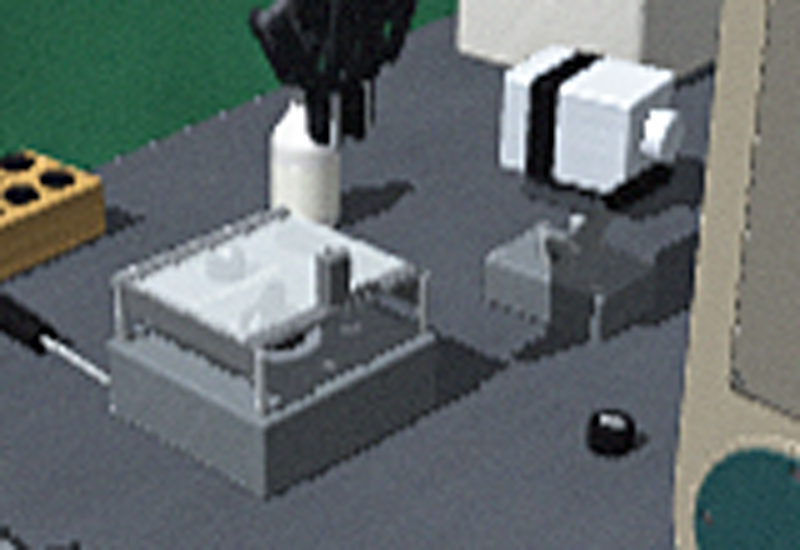

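View pics/w18.png

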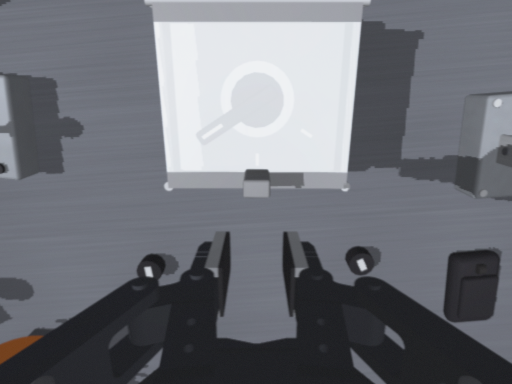

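Request:
{"method": "move_arm", "body": {"motion": [[[-1.3,4.5,0,0,1.3,-1,0],[-1.3,4.5,0,0,0,-1,0],[-1.3,4.5,0,0,0,-1,0],[-1.3,4.5,0,0,0,-1,0],[-1.3,4.5,0,0,0,0,0],[-1.3,4.5,0,0,0,0,0],[0,0,0,0,0,0,0]]]}}

```text
time_s: 21.7
ee_pos: [0.3817, -0.3024, 0.2193]
eef_rot: [1.0, -0.001, -0.003, -0.007]
contact_force: [-0.0, 1.0, -0.7]
finger_gap: 0.0
```

```bash
python3 - <<'E'
from h import *
to(.38,-.303,.12,0)
s=telemetry.state();cap('wrist','w19')
E
```

```text
t 21.7 pos [ 0.3817 -0.3024  0.2193] yaw -0.1 zaxis [-0.007  0.014 -1.   ] F [-0.   1.  -0.7] gap 0.0
tool delta cm [-0.11  0.2   9.93]
rot [-0.8   0.37 -0.1 ]
```

View pics/w19.png

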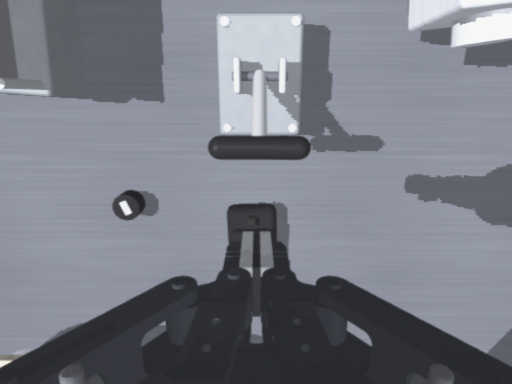

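Request:
{"method": "move_arm", "body": {"motion": [[[-0.6,0.2,1.5,-0.8,0.3,0,0],[0,0,2,0,0,0,0],[0,0,2,0,0,0,0],[0,0,1.5,0,0,0,0],[0,0,0,0,0,0,0]]]}}

```text
time_s: 22.38
ee_pos: [0.3739, -0.2946, 0.1426]
eef_rot: [1.0, 0.003, -0.004, -0.005]
contact_force: [0.2, 0.3, -0.3]
finger_gap: -0.0001
```

```bash
python3 - <<'E'
from h import *
to(.38,-.303,.118,0)
E
```

```text
t 22.38 pos [ 0.3739 -0.2946  0.1426] yaw 0.32 zaxis [-0.008  0.009 -1.   ] F [ 0.2  0.3 -0.3] gap -0.0001
tool delta cm [0.63 0.87 2.44]
rot [-0.55  0.43  0.32]
```

Request:
{"method": "move_arm", "body": {"motion": [[[0,0.7,1.5,0,0,0,0],[0,0,1.2,0,0,0,0],[0.8,0,0,0,0,0,0],[1,0,-0.2,0,0,0,0],[1,0,-0.2,0,0,0,0],[1.1,0,-0.2,0,0,0,0],[1.2,0,-0.2,0,0,0,0]]]}}

```text
time_s: 23.25
ee_pos: [0.4248, -0.3026, 0.1241]
eef_rot: [1.0, 0.002, -0.008, -0.003]
contact_force: [-3.0, 0.1, 1.3]
finger_gap: -0.0001
```

```bash
python3 - <<'E'
from h import *
to(.455,-.303,.13,0)
s=telemetry.state();cap('wrist','w20')
E
```

```text
t 23.25 pos [ 0.4248 -0.3026  0.1241] yaw 0.24 zaxis [-0.016  0.005 -1.   ] F [-3.   0.1  1.3] gap -0.0001
tool delta cm [ 3.01  0.05 -0.64]
rot [-0.3   0.93  0.24]
```

View pics/w20.png

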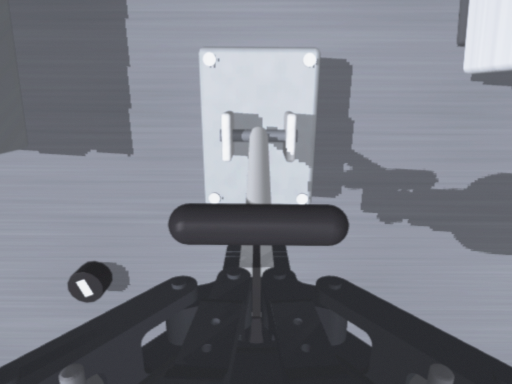

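Request:
{"method": "move_arm", "body": {"motion": [[[1.2,0,-0.3,0,0.5,0,0],[1.2,0,-0.2,0,0,0,0],[1.2,0,-0.1,0,0,0,0],[1.2,0,0,0,0,0,0],[1.2,0,0,0,0,0,0],[1.2,0,0,0,0,0,0],[0,0,0,0,0,0,0],[0,0,-1,0,0,0,0],[0,0,-3,0,0,0,0],[-2,0,-3,0,0,0,0]]]}}

```text
time_s: 24.55
ee_pos: [0.4851, -0.3019, 0.2006]
eef_rot: [1.0, 0.004, -0.002, -0.004]
contact_force: [0.3, 0.9, 0.6]
finger_gap: -0.0002
```

```bash
python3 - <<'E'
from h import *
to(.43,-.303,.25,0)
s=telemetry.state();c=cap('wrist','w21');P=wcloud(c,s)
m=(P[...,2]>.108)&(P[...,2]<.14)&(abs(P[...,1]+.303)<.05)&(P[...,0]>.4)&(P[...,0]<.56)
q=P[m];print(len(q),cv2.minAreaRect((q[:,:2]*1000).astype(np.float32)),q.max(0))
E
```

```text
t 24.55 pos [ 0.4851 -0.3019  0.2006] yaw 0.41 zaxis [-0.004  0.008 -1.   ] F [0.3 0.9 0.6] gap -0.0002
tool delta cm [-5.53  0.03 -4.92]
rot [-0.48  0.25  0.41]
2834 ((523.992919921875, -302.9151611328125), (24.36717987060547, 76.4984359741211), 0.12530280649662018) [ 0.5362147  -0.26466216  0.12727145]
```

View pics/w21.png

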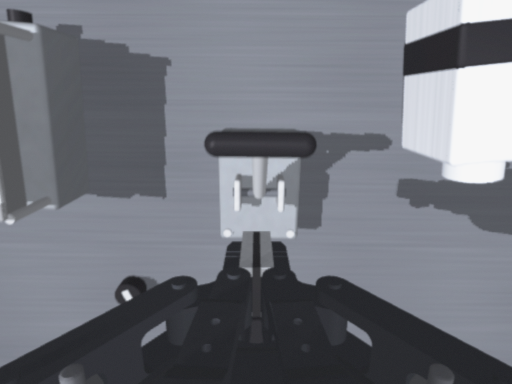

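Request:
{"method": "move_arm", "body": {"motion": [[[-2,0,-3,0,0,0,0],[-3,1,-2,0,0,0,0],[-3,2,0,0,0,0,0],[-2,3,0,0,0,0,0],[0,0,0,0,0,0,0]]]}}

```text
time_s: 25.22
ee_pos: [0.3803, -0.3656, 0.2625]
eef_rot: [1.0, 0.002, 0.001, 0.001]
contact_force: [0.6, 0.3, -0.2]
finger_gap: 0.0001
```

```bash
python3 - <<'E'
from h import *
cap('side','s22');c=cap('top','t22');P=cloud(c)
q=P[160:195,338:380].reshape(-1,3);q=q[(q[:,2]>.108)&(q[:,2]<.135)];print(cv2.minAreaRect((q[:,:2]*1000).astype(np.float32)),len(q))
crop('t22',90,440,70,290,2,'ct22');crop('s22',190,350,120,230,5,'cs22')
d=np.abs(load('top0')['pixels'].astype(int)-c['pixels']).max(-1)
E
```

```text
((520.3654174804688, -302.027099609375), (76.65943908691406, 25.901342391967773), 86.33580780029297) 120
```

View pics/ct22.png

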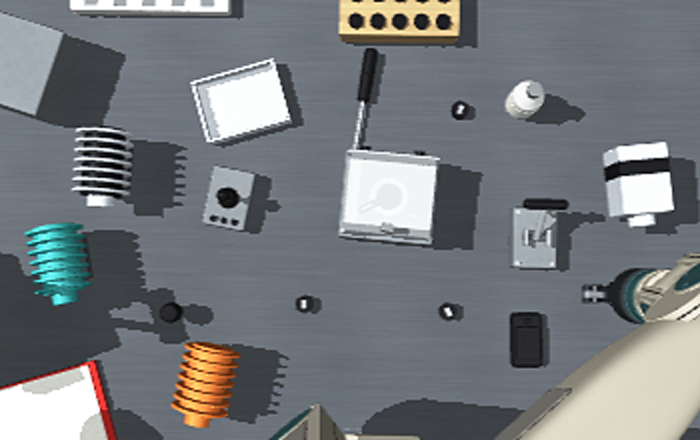

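View pics/cs22.png

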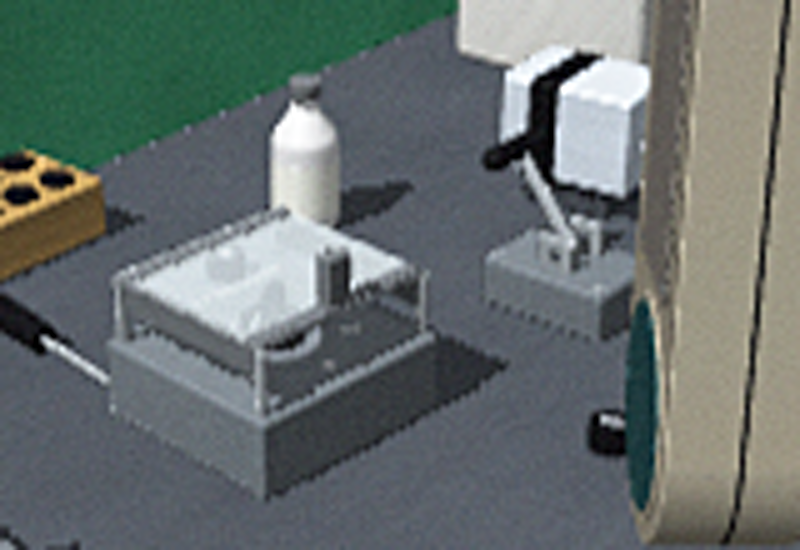

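The isolator is on, its handle in the same place as in the first side view. The guard is shut, the selector points left, and none of the loose things have moved.

```bash
python3 -c "
from bench import bot
print(bot.job_done())"
```

```text
the job is handed in; nothing more can be done
None
```

The lighting is switched over to the finned lamp house, and I handed the job in at about 25 s. The bare-metal finned lamp house stands on the left. I left the orange and turquoise look-alikes alone.

In order, I:
1. threw the isolator to off;
2. opened the guard to its stop by the tab, and it stayed back by itself;
3. pushed the selector left until it met its stop;
4. shut the guard;
5. threw the isolator back on.

**Last checks:**
- **Isolator:** When off, the bar measured 55 mm on the robot's side of the pivot, which is its off stop. It is now back on, within 1–2 mm of its starting position in the wrist view and unchanged in the side view.
- **Selector:** It measured about 1.0 rad by the handle's long axis. The cruder nose-tip estimates gave 0.97–0.99. The force rose to about 29 N as it met the stop.
- **Guard:** The side-camera points on the flap match those from before it was opened, to within 1 mm.
- **Loose things:** In the final top view they look unmoved by eye; I did not measure them.

**Disagreement:** The wrist and top cameras differed by about 3–5 mm in x. I used the wrist values for the contact moves.

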